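# Feed the tube rack in and hold the amber shield at its mark

## Robot

A 6-joint arm with a two-finger parallel gripper is mounted at the origin on the work surface. World frame = base frame: x ahead of the robot, y to its left, z up, the work surface at z = 0. Lengths are in m, angles in rad, forces in N, time in s.
With the tool pointing down it reaches from about 0.275 to 0.725 m from the base axis. Payload 5.6 kg.
Tool frame: the origin (TCP) lies between the finger pads; the fingertips stand 22 mm ahead of it and the grasp point (between the pads) lies 3 mm ahead of it; z points along the fingers, y is the direction in which the jaws open and shut (so a half turn about z gives the same grasp; the last joint's range is limited). The gripper opens to 85 mm and grips with 20 to 120 N. Pads are 22 mm wide; open, the fingers measure 114 mm over their backs; the gripper's body (76 mm by 85 mm) begins 54 mm behind the grasp point. The pads swing forward as they close: fully open they stand 13 mm farther back than shut.
Start: joints at [1.416, 0.255, 0.108, 0, -1.424, -0.285], TCP at [0.234, 0.498, 0.253] pointing down, gripper open.
Joint ranges: [-2.95, 2.95], [-1.21, 1.97], [-1.09, 1.5], [-2.87, 1.71], [-2.94, -0.07], [-3.05, 3.05]. Speed limits (rad/s): [2.57, 2.57, 3.14, 3.14, 3.14, 3.14].

## Interface

Orientations are given as a rotation vector (axis times angle).
In Python, from plant import env gives the robot as it stands. The module is installed in compiled form; this text tells all that it offers.
- The arm moves only by the tool carry_out, never from a script. Its argument "commands" is a list of rows, each a list of 7 numbers: the shift along the tool's x, y, z in cm, then the turn, a rotation vector about the tool's x, y, z in rad, then the opening in per cent of the stroke, from 0 (shut) to 100 (fully open). In form: [[x, y, z, wx, wy, wz, hand], ...]. A call has 1 to 8 rows; each row is the pose to reach, as a shift and turn from the pose commanded when the call began, along the tool's axes at that moment; what a row does not reach only later rows make up. A row lasts 1/10 s, in which the tool goes at most 50 mm and 8.59 degrees, less where a joint would pass 70% of its speed; a pose out of reach is approached as far as the arm can. A call with a gripper value outside its range is refused whole. The fingers move at their own pace and stop on an object; "force" is the grip in N (left out, the last holds). Time passes only in rows, so rows that repeat a pose let the fingers close. It gives the time, the measured TCP pose, the force and the opening at its end, in the units of the state.
- env.state(): the state, without advancing time (a new reading comes with each control period).
- env.get_image(name): name is "scene" or "top" or "wrist"; returns the picture (400x640x3 uint8, red, green, blue); there is no depth.
- env.calibration(name): a dict with "fx", "fy", "cx", "cy" (pixels), "origin" and "orientation" of the camera in the world. Camera axes: x right, y down, z forward; pixel columns grow to the right and rows downward; lengths in m; the calibration is good to about 2 mm. The wrist camera is an equidistant fisheye: a pixel r from the principal point sees the ray r / f radians off the axis. A picture is of the moment at which its call begins: read the wrist's pose just before it. calibration takes no time and is no camera call; for the wrist camera it gives the pose at the moment of the call.
- env.finish_job(): hands the job in, once; it reports no verdict.
The state is a dict: "time": time; "joint_pos": joint angles; "qd": joint speeds; "joint_torque": joint torques, N m; "tcp_pos": TCP position; "ee_rot": TCP orientation; "wrist_force": force on the tool from outside, world axes, zero at the start; "ft_torque": the same for the moment, N m; "finger_gap": finger opening in m.
Only numpy, scipy, OpenCV 4.12 (cv2) and the standard library are available. Lean on these libraries where they do the work, as an engineer would, in place of code of your own. Each camera call takes 0.05 s, during which the arm holds its last target. There are 200 camera calls.

## Task

Push the green tube rack upright along the rollers, with the amber light shield still shut, until it is fully home against the end stop of the sampling bay. Then lift the shield (the black bar is its grip) against the spring until its pointer lines up with the red mark, without swinging it wide open, and keep holding it there so that a colleague can pipette under it: the program finishes while the fingers are still holding the shield. Leave the tip box, the bottle and the yellow rack where they stand.

Things in the scene. Friction and masses are not known exactly. Their poses are not given: they have to be found in the camera images.
- station: Fixed sampling station: roller lane leading into a white bay under an amber shield. Origin on the bench below the bay's middle; its y runs along the lane towards the end stop, its x away from the robot. Bay from y = -58 to +85 mm, open towards -y; front wall x = -78 to -70 mm, 76 mm high; rear wall x = 70 to 78 mm, 136 mm high; end wall 126 mm high, its stop face at y = 72 mm.
- lane_start (a point): Outer end of the roller lane, middle, at roller-top height (50 mm above the bench), at station y = -400 mm. From here to the end stop 16 free grey rollers, 18 mm thick, 30 mm apart, carry the rack between two aluminium guide rails (inner faces 58.5 mm either side of the middle, tops 64 mm above the bench, 6 mm thick).
- rack: Loose green tube rack, 110 mm in its x (across the lane), 160 in its y (along the lane), 50 high, caps 9 mm above its top; about 0.3 kg. Origin: centre of its underside, which rests on the rollers; axes nearly parallel to the station's. Starts outside the bay (centre at station y -300 to -200 mm); rolls with under 1 N. Fully home its centre is at station y = -8 mm, its last 30 mm sticking out.
- rack_tail (a point): Centre of the rack's plain trailing end face (its -y face, 110 mm wide and 50 mm high), 25 mm above its underside, so 75 mm above the bench: the face to push on. No tubes stand within the last 30 mm of this end.
- bay_stop (a point): The point on the face of the end stop where the rack's leading face comes to rest: middle of the lane, at roller-top height (50 mm above the bench). Axes as the station's.
- shield (a joint): Opening angle of the amber shield in rad: 0 shut (level), growing as its front edge rises; the red mark is at 0.60 (34.4 degrees); end of travel 1.4. A spring (0.8 Nm/rad, 0.4 Nm when shut) and its weight (about 0.35 kg) pull it shut: about 6 N up at the bar to start it, about 9 N along its arc (14 N straight up) at the mark. Let go, it falls shut.
- shield_hinge (a point): Middle of the hinge axis, along the rear wall's top: 141 mm above the bench, station x = 74, y = 13.5 mm, axis along the station's y. Shut, the shield is a level amber panel 5 mm thick (top 143.5 mm above the bench), reaching 160 mm from the hinge towards the robot, 146 mm wide, with a skirt at its front edge down to 85 mm above the bench.
- shield_handle (a point): Centre of the shield's black round grip bar, 14 mm thick, 84 mm long along the station's y, on two 10 mm posts 36 mm either side of this point. Moves with the shield: 125 mm from the hinge towards the front edge, 40 mm above the panel's middle plane; shut it is 181 mm above the bench, 30 mm free under the bar. The bar can turn between fingers that pinch it from front and rear.
- mark (a point): Middle of the red mark on the white quadrant plate (thin arc, radius 101 to 119 mm about the hinge, black tick every 10 degrees) at the +y end of the bay, station y = 91 mm, 110 mm from the hinge axis at the 0.60 rad direction, 203 mm above the bench. The black pointer tab on the shield's +y edge, 87 to 121 mm from the hinge axis, stands beside it when the angle is right.
- tip_box: Bystander: loose purple pipette-tip box with a clear lid, 85 x 122 x 85 mm, origin at the centre of its underside.
- bottle: Bystander: loose amber glass jar with a black cap, 72 mm across, 125 mm high, origin at the centre of its underside.
- yellow_rack: Bystander: loose empty yellow rack lying flat behind the lane, 60 x 170 x 34 mm, origin at the centre of its underside.
Things that resemble listed ones, but are neither listed nor needed, are in the scene too. There is more than one size of the rack; the job needs the middle-sized.

How it is judged:
On the way, in this order (a step that is already met when the one before it is completed fails the run):
1. the rack is fully home against the end stop while the shield is still shut (y of rack in the frame of bay_stop above -0.084 m and z of rack in the frame of bay_stop below 0.006 m and value of joint shield below 0.08 rad and linear speed of rack below 0.02 m/s), for 0.2 s.
2. the shield is held by the fingers at the red mark (value of joint shield between 0.53 and 0.67 rad and contact force between the fingers and shield above 2 N), for 0.3 s.
At the end, for the whole second after the job is handed in: The shield stands still within 0.07 rad (4 degrees) of the red mark at 0.60 rad, carried by the fingers (more than 2 N) and not propped by the rack, and the rack rests on the rollers within 6 mm of the end stop (all of step 2 and velocity of joint shield between -0.1 and 0.1 rad/s and contact force between rack and shield below 0.3 N and y of rack in the frame of bay_stop above -0.086 m and z of rack in the frame of bay_stop below 0.006 m and linear speed of rack below 0.02 m/s); the arm keeps its last pose, push and grip.
It fails at once if the shield is swung far past the mark (beyond 0.85 rad) (value of joint shield above 0.85 rad).
It fails at once if the rack is tipped (angle between rack's own z axis and vertical above 0.2 rad).
It fails at once if a bystander is moved more than 30 mm (distance of any of tip_box, bottle, yellow_rack from where it was at the start of the episode above 0.03 m).
It also fails if it takes over 58 s, if anything falls off the work surface, if the arm or the gripper's body presses on something with over 40 N, if the wrist force passes 120 N, or if a joint passes its speed limit or range.

## Working session

There is one attempt and no reset: what is moved stays moved. The work goes in short steps, Python scripts to look and compute and a tool call to move; the robot and the scene stay as the last step left them, time stands still between calls to the robot, and variables do not carry over. Pictures are saved under pics/ and viewed, about 8 in all and at most 12, crops included, and the job is handed in when it is done.

Besides the shell and the picture viewer there is one more tool, called after "Request:" by a JSON object that holds its "api" and its "payload", one argument or row to a line. carry_out: Moves the arm, as the interface text tells. Its arguments: {"type":"object","properties":{"commands":{"type":"array"},"force":{"type":"number"}},"required":["commands"]}

```bash
mkdir -p pics
cat > h.py <<'E'
import numpy as np, cv2
from scipy.spatial.transform import Rotation as R
from plant import env
def cal(n):
    c=env.calibration(n); o=np.array(c["orientation"],float)
    M=R.from_rotvec(o).as_matrix() if o.size==3 else (o if o.shape==(3,3) else R.from_quat(o).as_matrix())
    return c,M
def onz(n,u,v,z):
    c,M=cal(n); d=M@np.array([(u-c["cx"])/c["fx"],(v-c["cy"])/c["fy"],1]); p=np.array(c["origin"])
    return p+d*(z-p[2])/d[2]
def pix(n,P):
    c,M=cal(n); q=M.T@(np.array(P)-np.array(c["origin"])); return c["cx"]+c["fx"]*q[0]/q[2],c["cy"]+c["fy"]*q[1]/q[2]
def save(n,f,crop=None,s=1):
    im=env.get_image(n)[:,:,::-1]
    if crop: a,b,c,d=crop; im=im[b:d,a:c]
    cv2.imwrite("pics/"+f,cv2.resize(im,None,fx=s,fy=s,interpolation=cv2.INTER_CUBIC))
E
python3 - <<'E'
from h import *
print(env.state()); 
for n in("scene","top"): print(n,env.calibration(n))
save("top","t1.png",s=1.25); save("scene","s1.png",s=1.25)
E
```

```text
{'time': 0.0, 'joint_pos': array([ 1.41561093e+00,  2.55753028e-01,  1.06991442e-01, -4.91684564e-04,
       -1.42391289e+00, -2.84602351e-01]), 'qd': array([ 2.77842489e-04,  1.62180835e-03, -5.64227931e-04, -1.05500715e-03,
       -4.52150545e-05, -3.96348340e-04]), 'joint_torque': array([ 2.17034234e-03, -3.86636281e+01,  2.37944609e+01,  5.36532193e+00,
       -6.08409042e-03, -8.97701881e-06]), 'tcp_pos': array([0.23390502, 0.4972695 , 0.25238482]), 'ee_rot': array([ 3.06406037e+00, -6.84958474e-01, -5.71199539e-04]), 'wrist_force': array([-0.37294795,  0.12404576, -0.62695948]), 'ft_torque': array([-0.00703498, -0.0024515 ,  0.02022471]), 'finger_gap': 0.08525413529360135}
scene {'fx': 389.8974858234349, 'fy': 389.8974858234349, 'cx': 314.2456877786971, 'cy': 201.42113318042874, 'origin': array([0.99936179, 0.76432287, 1.06055033]), 'orientation': array([-0.75780666, -2.63613257,  1.08631342])}
top {'fx': 509.6047316128056, 'fy': 509.6047316128056, 'cx': 326.4154771273668, 'cy': 192.02711945608849, 'origin': array([ 0.43652531, -0.02244147,  1.59848656]), 'orientation': array([-2.18839573,  2.20373461, -0.0808312 ])}
```

View pics/t1.png

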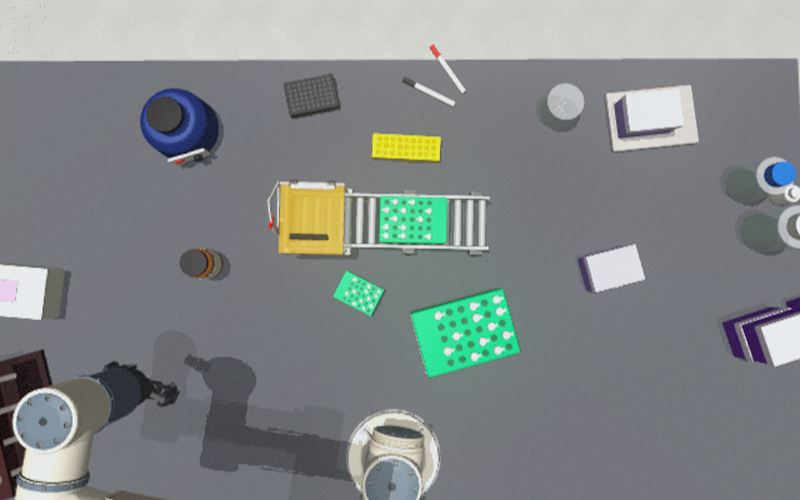

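View pics/s1.png

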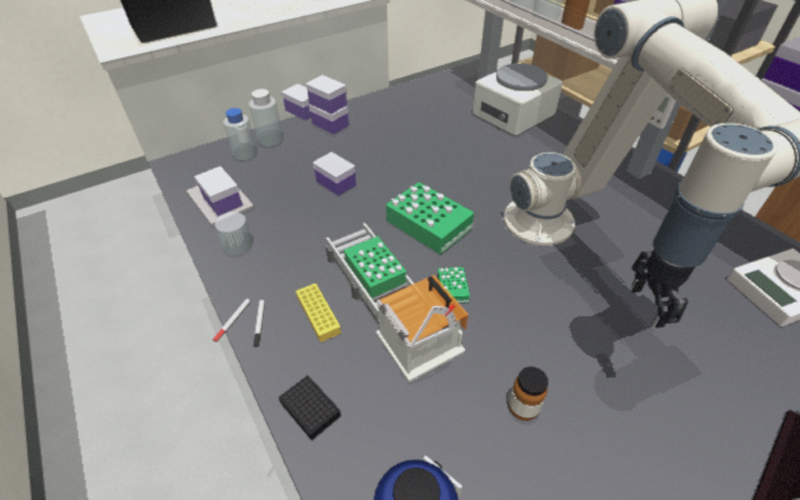

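The top picture shows the lane running left (+y). The green rack is around (413,220), the shield around (311,218), its bar at (308,237), all in 1.25x pixels. The big rack is at (465,333) and the small one at (358,293). The bottle is at (200,263). I'll enlarge to measure.

Run:
```python
from h import *
save("top","t2.png",(205,138,400,210),4)
```

```text
(no output)
```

View pics/t2.png

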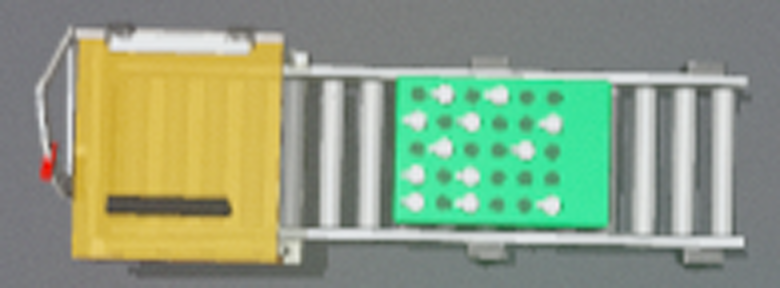

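The enlarged crop shows:
- Rails: (285,71)-(747,81) and (285,235)-(743,242).
- Rack top corners: (397,78), (611,82), (608,228), (394,221).
- Bar: (107,205)-(231,208).
- Panel front corners: (73,257), (281,262).

Run:
```python
from h import *
np.set_printoptions(precision=4,suppress=True)
f=lambda x,y,z: onz("top",205+(x+.5)/4-.5,138+(y+.5)/4-.5,z)
for n,l,z in(("railU",[(285,71),(747,81)],.064),("railL",[(285,235),(743,242)],.064),("rack",[(397,78),(611,82),(608,228),(394,221)],.1),("bar",[(107,205),(231,208)],.186),("panel",[(73,257),(281,262)],.1435)):
    p=np.array([f(*q,z) for q in l]); d=p[0]-p[1]; print(n,p[:,:2].tolist(),"mean",p.mean(0),"len",np.linalg.norm(d),"yaw",np.arctan2(-d[0],d[1]))
print(R.from_rotvec(env.state()["ee_rot"]).as_matrix())
```

```text
railU [[0.6429858484713555, 0.11069396016642312], [0.6333393614159439, -0.23934716188556354]] mean [ 0.6382 -0.0643  0.064 ] len 0.35017401651168245 yaw -0.027551180549653463
railL [[0.5187139452090851, 0.1108514356540637], [0.5111025429197745, -0.23446531807955806]] mean [ 0.5149 -0.0618  0.064 ] len 0.34540062804508115 yaw -0.02203822989404552
rack [[0.6324586787829464, 0.02487068343827574], [0.6285631294730061, -0.13342878170000516], [0.5203535238096137, -0.1300166005347469], [0.5265667101017826, 0.027568922180825232]] mean [ 0.577  -0.0528  0.1   ] len 0.1583473901505547 yaw -0.024603767447337287
bar [[0.5338263504543228, 0.22344296324558038], [0.531179820568889, 0.13763394011819047]] mean [0.5325 0.1805 0.186 ] len 0.08584982568713481 yaw -0.03083231938315116
panel [[0.4997708651318775, 0.25486554109140847], [0.4951876078392294, 0.10682033329865241]] mean [0.4975 0.1808 0.1435] len 0.14811613618310102 yaw -0.030948613337574177
[[ 0.9048 -0.4258 -0.0005]
 [-0.4258 -0.9048 -0.0013]
 [ 0.0001  0.0014 -1.    ]]
```

```bash
cat >> h.py <<'E'
YAW=-.027; ST=np.array([.5831,.1653,0]); RS=R.from_rotvec([0,0,YAW]).as_matrix()
RT=np.column_stack([RS@[0,-1,0],RS@[-1,0,0],[0,0,-1]])  # tool: y along -station x
def w(p): return ST+RS@np.array(p,float)
def rel(P,M=RT):
    s=env.state(); A=R.from_rotvec(s["ee_rot"]).as_matrix()
    return np.round(A.T@(P-s["tcp_pos"])*100,2), np.round(R.from_matrix(A.T@M).as_rotvec(),3)
E
python3 - <<'E'
from h import *
print(np.linalg.det(RT),w([0,-.34,.25]),rel(w([0,-.34,.25])))
E
```

```text
1.0000000000000002 [ 0.57392112 -0.17457608  0.25      ] (array([59.37, 46.32,  0.33]), array([ 1.000e-03, -1.000e-03,  1.158e+00]))
```

Request:
{"api": "carry_out", "payload": {
  "commands": [
    [2,1.5,-1,0,0,0.145,50],
    [5,4,-2,0,0,0.29,50],
    [9,7,-2,0,0,0.435,50],
    [13,10,-2,0,0,0.58,50],
    [17,13,-2,0,0,0.725,50],
    [21,16,-2,0,0,0.87,50],
    [25,19.5,-2,0,0,1.015,50],
    [29,22.6,-2,0,0,1.158,50]
  ],
  "force": 30
}}

```text
time: 0.95
tcp_pos: [0.3987, 0.171, 0.2734]
ee_rot: [-2.185, 2.257, 0.0]
wrist_force: [0.6, 0.8, 0.3]
finger_gap: 0.0424
```

Run:
```python
from h import *
print(env.state()["tcp_pos"],rel(w([0,-.34,.25])))
```

```text
[0.39874502 0.17102957 0.27335986] (array([ 33.98, -18.63,   2.33]), array([-0.   ,  0.   , -0.005]))
```

Request:
{"api": "carry_out", "payload": {
  "commands": [
    [4,-1.5,0,0,0,0,50],
    [8.5,-3.8,0,0,0,0,50],
    [13,-6.2,0,0,0,0,50],
    [17.4,-8.7,0,0,0,0,50],
    [21.8,-11.2,0.5,0,0,0,50],
    [26,-13.7,1,0,0,0,50],
    [30,-16.2,1.5,0,0,0,50],
    [34,-18.6,2.3,0,0,-0.005,50]
  ]
}}

```text
time: 1.75
tcp_pos: [0.5761, -0.1741, 0.2499]
ee_rot: [-2.196, 2.246, -0.0]
wrist_force: [1.0, 2.7, 0.3]
finger_gap: 0.0425
```

Run:
```python
from h import *
print(env.state()["tcp_pos"],rel(w([0,-.34,.1])))
```

```text
[ 0.57612781 -0.17405263  0.24991593] (array([ 0.06,  0.22, 14.99]), array([-0.   , -0.   ,  0.005]))
```

Request:
{"api": "carry_out", "payload": {
  "commands": [
    [0,0,3.5,0,0,0.002,50],
    [0,0,7.5,0,0,0.004,50],
    [0,0,11.5,0,0,0.004,50],
    [0,0,14.3,0,0,0.004,50],
    [0,0,15.3,0,0,0.004,50],
    [0,0,15.3,0,0,0.004,50],
    [0,0,15.3,0,0,0.004,50]
  ]
}}

```text
time: 2.45
tcp_pos: [0.5764, -0.1721, 0.0989]
ee_rot: [-2.192, 2.249, -0.004]
wrist_force: [0.4, -0.0, 1.2]
finger_gap: 0.0427
```

Run:
```python
from h import *
print(env.state(),rel(w([0,-.31,.097])))
save("scene","s2.png",(240,160,400,310),4)
```

```text
{'time': 2.45, 'joint_pos': array([-3.01027912e-02,  4.41353788e-01, -2.46883920e-02,  8.51257092e-04,
       -1.10234332e+00,  4.15739959e-03]), 'qd': array([-0.000297  , -0.01576909,  0.01401083,  0.00144879,  0.00388685,
        0.00025809]), 'joint_torque': array([-4.04551509e-02, -4.50915992e+01,  2.06393749e+01,  4.65960860e+00,
       -1.08933344e-02, -8.01686951e-05]), 'tcp_pos': array([ 0.57644113, -0.1720861 ,  0.0989209 ]), 'ee_rot': array([-2.19207934,  2.24884176, -0.00355153]), 'wrist_force': array([ 0.39698103, -0.00935237,  1.22303522]), 'ft_torque': array([-0.02010929, -0.01513375,  0.02875187]), 'finger_gap': 0.042682971302716775} (array([-2.74,  0.24,  0.19]), array([-0.002, -0.001,  0.001]))
```

View pics/s2.png

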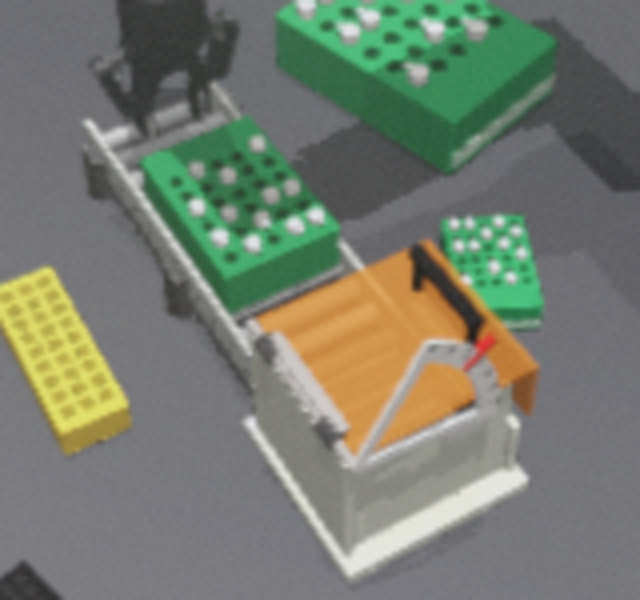

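Fingers stand behind the rack at (165,100); the rack and the shut shield look as expected. Pushing gently.

Request:
{"api": "carry_out", "payload": {
  "commands": [
    [-1,0.2,0.1,0,0,0,50],
    [-2,0.2,0.2,0,0,0,50],
    [-2.8,0.2,0.2,0,0,0,50],
    [-3.6,0.2,0.2,0,0,0,50],
    [-4.6,0.2,0.2,0,0,0,50],
    [-5.6,0.2,0.2,0,0,0,50],
    [-6.6,0.2,0.2,0,0,0,50],
    [-7.6,0.2,0.2,0,0,0,50]
  ]
}}

```text
time: 3.3
tcp_pos: [0.5754, -0.0949, 0.0953]
ee_rot: [-2.193, 2.25, -0.0]
wrist_force: [-0.2, -0.5, 0.4]
finger_gap: 0.0429
```

Request:
{"api": "carry_out", "payload": {
  "commands": [
    [-1,0,0,0,0,0,50],
    [-2,0,0,0,0,0,50],
    [-3,0,0,0,0,0,50],
    [-4,0,0,0,0,0,50],
    [-5,0,0,0,0,0,50],
    [-6,0,0,0,0,0,50],
    [-7,0,0,0,0,0,50],
    [-8,0,0,0,0,0,50]
  ]
}}

```text
time: 4.1
tcp_pos: [0.5774, -0.015, 0.0953]
ee_rot: [-2.192, 2.25, 0.0]
wrist_force: [-0.1, -0.3, -0.4]
finger_gap: 0.0427
```

Run:
```python
from h import *
print(env.state()["wrist_force"],rel(w([0,-.099,.097])))
save("scene","s3.png",(240,160,400,310),4)
```

```text
[-0.09293619 -0.3090015  -0.36162795] (array([-8.14, -0.09, -0.17]), array([0.   , 0.   , 0.001]))
```

View pics/s3.png

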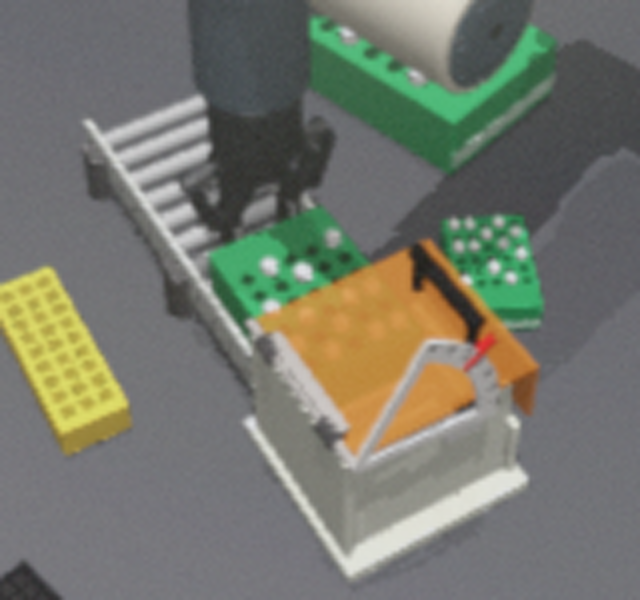

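The rack is following upright into the bay, with its tail edge around (270,230) and the shield shut. I continue, raising the tool slightly so the gripper body clears the panel.

Request:
{"api": "carry_out", "payload": {
  "commands": [
    [-1,0,-0.1,0,0,0,50],
    [-2,0,-0.2,0,0,0,50],
    [-3,0,-0.3,0,0,0,50],
    [-4,0,-0.3,0,0,0,50],
    [-5,0,-0.3,0,0,0,50],
    [-5.8,0,-0.3,0,0,0,50],
    [-6.4,0,-0.3,0,0,0,50],
    [-6.9,0,-0.3,0,0,0,50]
  ]
}}

```text
time: 4.95
tcp_pos: [0.5793, 0.0537, 0.0983]
ee_rot: [-2.193, 2.25, -0.0]
wrist_force: [0.1, -0.2, -0.3]
finger_gap: 0.0425
```

Request:
{"api": "carry_out", "payload": {
  "commands": [
    [-0.3,0,0,0,0,0,50],
    [-0.6,0,0,0,0,0,50],
    [-0.9,0,0,0,0,0,50],
    [-1.2,0,0,0,0,0,50]
  ]
}}

```text
time: 5.35
tcp_pos: [0.5796, 0.0652, 0.0983]
ee_rot: [2.192, -2.25, 0.0]
wrist_force: [0.4, -0.9, -0.1]
finger_gap: 0.0428
```

Run:
```python
from h import *
print(env.state()["wrist_force"],rel(w([0,-.099,.1])))
```

```text
[ 0.40873111 -0.86378995 -0.08275572] (array([-0.12, -0.08, -0.17]), array([-0.   , -0.   ,  0.001]))
```

Not yet in clear contact with the stop, so I creep further while watching the force.

Request:
{"api": "carry_out", "payload": {
  "commands": [
    [-0.2,0,0,0,0,0,50],
    [-0.4,0,0,0,0,0,50],
    [-0.4,0,0,0,0,0,50]
  ]
}}

```text
time: 5.65
tcp_pos: [0.5796, 0.0693, 0.0982]
ee_rot: [2.192, -2.25, -0.0]
wrist_force: [-0.1, -0.2, 0.7]
finger_gap: 0.0428
```

Request:
{"api": "carry_out", "payload": {
  "commands": [
    [-0.1,0,0,0,0,0,50],
    [-0.2,0,0,0,0,0,50],
    [-0.2,0,0,0,0,0,50]
  ]
}}

```text
time: 5.95
tcp_pos: [0.5795, 0.0694, 0.0983]
ee_rot: [2.19, -2.249, 0.002]
wrist_force: [0.9, -6.9, 0.5]
finger_gap: 0.0427
```

Request:
{"api": "carry_out", "payload": {
  "commands": [
    [0,0,0,0,0,0,50],
    [0,0,0,0,0,0,50],
    [0,0,0,0,0,0,50],
    [0.5,0,0,0,0,0,50],
    [1.5,0,0,0,0,0,50],
    [3,0,0,0,0,0,50],
    [5,0,-2,0,0,0,50],
    [7,0,-6,0,0,0,50]
  ]
}}

```text
time: 6.75
tcp_pos: [0.5756, -0.0004, 0.1558]
ee_rot: [2.188, -2.246, -0.007]
wrist_force: [1.8, 0.1, 0.4]
finger_gap: 0.0427
```

Request:
{"api": "carry_out", "payload": {
  "commands": [
    [0,0,-4,0,0,0,50],
    [0,0,-8,0,0,0,50],
    [3,0,-11,0,0,0,50],
    [6,0,-12,0,0,0,50],
    [6,0,-12,0,0,0,50]
  ]
}}

```text
time: 7.25
tcp_pos: [0.5767, -0.0624, 0.2809]
ee_rot: [-2.186, 2.251, -0.005]
wrist_force: [0.7, -0.0, -0.9]
finger_gap: 0.0429
```

Run:
```python
from h import *
s=env.state();print(s["tcp_pos"],s["wrist_force"])
for p in([.055,-.088,.1],[-.055,-.088,.1],[-.051,.0135,.188],[-.051,-.0285,.188],[-.051,.0555,.188]): u,v=pix("top",w(p)); print((u-205+.5)*4-.5,(v-138+.5)*4-.5)
save("top","t3.png",(205,138,400,210),4)
```

```text
[ 0.57669596 -0.06235524  0.2809085 ] [ 0.68605598 -0.03504461 -0.94165539]
327.97543193574165 74.03249025564548
324.31858006176867 222.57715049610442
169.1346340864984 206.33274271247956
229.87220696922645 207.57021537263392
108.35829332794651 205.09448019220804
```

View pics/t3.png

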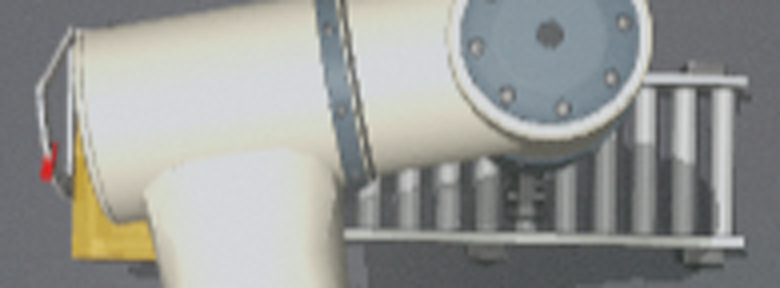

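The arm blocks the top view, so I check from the scene camera.

Run:
```python
from h import *
for p in([.055,-.088,.1],[-.055,-.088,.1],[.055,-.06,.1],[-.051,-.042,.181],[-.051,.0555,.181]): u,v=pix("scene",w(p)); print((u-270+.5)*8-.5,(v-200+.5)*8-.5)
save("scene","s4.png",(270,200,370,275),8)
```

```text
268.2923316917704 318.7744528986693
505.0090066288403 210.05621945599592
303.15721704538646 367.0436442075477
564.0366413372903 152.59786782735046
711.2097943339613 325.6742341585634
```

View pics/s4.png

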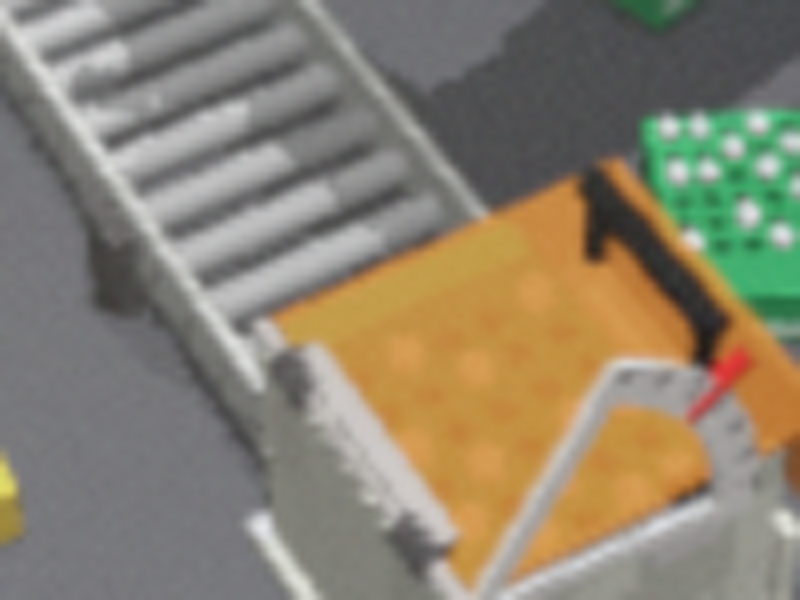

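The scene crop shows the rack wholly under or behind the panel edge line (270,315)-(505,210), which is where the home tail should project. The bar runs (590,185)-(715,330) and the shield is shut. The wrist camera can see the tail face, so I'll use it to confirm.

```bash
cat >> h.py <<'E'
def wpix(P,c=None):
    c=c or env.calibration("wrist"); o=np.array(c["orientation"],float)
    M=R.from_rotvec(o).as_matrix() if o.size==3 else o
    q=M.T@(np.array(P)-c["origin"]); th=np.arctan2(np.hypot(q[0],q[1]),q[2]); ph=np.arctan2(q[1],q[0])
    return c["cx"]+c["fx"]*th*np.cos(ph),c["cy"]+c["fy"]*th*np.sin(ph)
E
python3 - <<'E'
from h import *
c=env.calibration("wrist"); print(c)
for n,p in(("tailtop+",[.055,-.088,.1]),("tailtop-",[-.055,-.088,.1]),("panel corner",[-.086,-.0595,.1435]),("panel rear",[.06,-.0595,.1435]),("railend+",[.0615,-.4,.064]),("railend-",[-.0615,-.4,.064]),("bar",[-.051,-.0285,.181])): print(n,wpix(w(p),c))
save("wrist","w1.png",s=1.25)
E
```

```text
{'fx': 309.70691628693146, 'fy': 309.70691628693146, 'cx': 318.19492963502586, 'cy': 194.49085322150466, 'origin': array([ 0.57479653, -0.13088139,  0.39846708]), 'orientation': array([0.04351004, 3.10630801, 0.4431057 ])}
tailtop+ (np.float64(270.7244975870181), np.float64(294.70682293025556))
tailtop- (np.float64(365.2784830804677), np.float64(294.6248217649337))
panel corner (np.float64(395.8081088906235), np.float64(335.5583305434501))
panel rear (np.float64(263.209290858676), np.float64(337.1320507983988))
railend+ (np.float64(260.69515399787014), np.float64(15.601497107171582))
railend- (np.float64(374.70168530687084), np.float64(15.44973561390637))
bar (np.float64(366.4058886373234), np.float64(380.5264020034606))
```

View pics/w1.png

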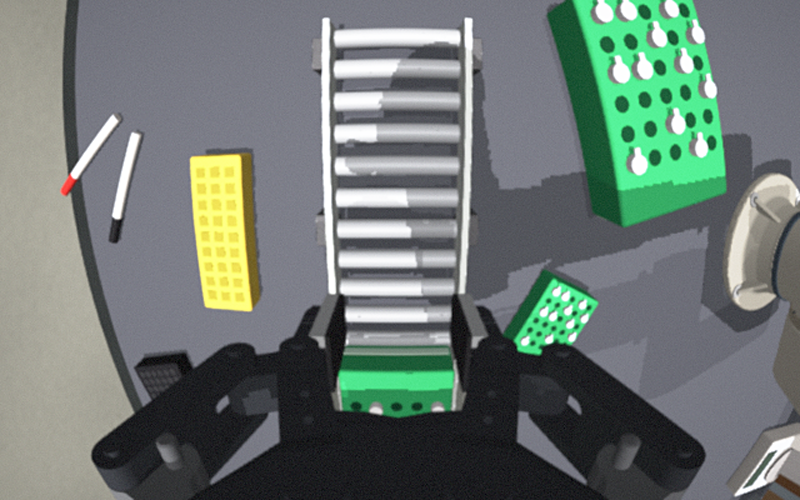

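The wrist view confirms it: the top edge of the tail is at row ~369 (predicted 368 for fully home) and the lane end is at row 18 (predicted 19). The rack is home and upright. Next is the bar.

Run:
```python
from h import *
print(w([-.051,.0135,.184]),rel(w([-.051,.0135,.26])))
```

```text
[0.53248304 0.18017191 0.184     ] (array([-23.81,   4.98,   1.78]), array([0.001, 0.001, 0.   ]))
```

Request:
{"api": "carry_out", "payload": {
  "commands": [
    [-2,0.5,0,0,0,0,60],
    [-6,1.5,0,0,0,0,60],
    [-10.5,2.5,0,0,0,0,60],
    [-15,3.5,0,0,0,0,60],
    [-19.5,4.2,0.5,0,0,0,60],
    [-22.8,4.8,1,0,0,0,60],
    [-23.8,5,1.8,0,0,0,60],
    [-23.8,5,1.8,0,0,0,60]
  ]
}}

```text
time: 8.2
tcp_pos: [0.5312, 0.1818, 0.2581]
ee_rot: [2.193, -2.244, -0.002]
wrist_force: [0.7, -0.5, -0.1]
finger_gap: 0.0511
```

Run:
```python
from h import *
s=env.state();print(s["tcp_pos"],s["finger_gap"],rel(w([-.051,.0135,.185])))
c=env.calibration("wrist")
print([np.array(wpix(w([-.051,y,.181]),c))*1.25 for y in(-.0285,.0135,.0555)])
save("wrist","w2.png",s=1.25)
```

```text
[0.5312405  0.18180892 0.258087  ] 0.05110176013154916 (array([ 0.15, -0.15,  7.31]), array([ 0.004, -0.002,  0.004]))
[array([396.30703441, 187.16027324]), array([396.06702684, 264.64074073]), array([395.89188802, 332.69789106])]
```

View pics/w2.png

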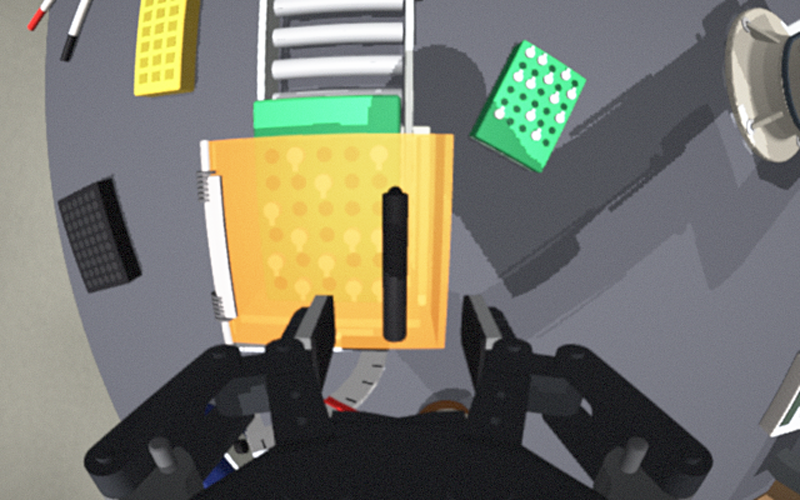

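The bar runs vertically at column 395, rows 187–340 (predicted column 396, rows 187–333). It lies between the open fingers, and 30 mm of the rack shows outside the panel. Descending.

Request:
{"api": "carry_out", "payload": {
  "commands": [
    [0.1,-0.1,2,0,0,0,60],
    [0.1,-0.1,4,0,0,0,60],
    [0.1,-0.1,6,0,0,0,60],
    [0.1,-0.1,7.2,0,0,0,60],
    [0.1,-0.1,7.2,0,0,0,60]
  ],
  "force": 80
}}

```text
time: 8.75
tcp_pos: [0.5329, 0.178, 0.1868]
ee_rot: [2.189, -2.249, -0.001]
wrist_force: [-0.4, 0.1, -0.1]
finger_gap: 0.0515
```

Request:
{"api": "carry_out", "payload": {
  "commands": [
    [0,0,0,0,0,0,30],
    [0,0,0,0,0,0,10],
    [0,0,0,0,0,0,0],
    [0,0,0,0,0,0,0],
    [0,0,0,0,0,0,0],
    [0,0,0,0,0,0,0]
  ],
  "force": 80
}}

```text
time: 9.35
tcp_pos: [0.5328, 0.1794, 0.1896]
ee_rot: [-2.193, 2.25, 0.001]
wrist_force: [-4.3, -0.2, 3.8]
finger_gap: 0.0114
```

Run:
```python
from h import *
s=env.state();print(s["tcp_pos"],s["finger_gap"],s["wrist_force"])
p=lambda t:np.array([-.125*np.cos(t)+.04*np.sin(t),.125*np.sin(t)+.04*np.cos(t)])
for t in np.arange(.05,.61,.05): d=(p(t)-p(0))*100; print(round(t,2),"tool y,z cm",np.round([-d[0],-d[1]],2))
```

```text
[0.53281358 0.17944568 0.18958207] 0.011356457318251965 [-4.27750754 -0.15010805  3.80247852]
0.05 tool y,z cm [-0.22 -0.62]
0.1 tool y,z cm [-0.46 -1.23]
0.15 tool y,z cm [-0.74 -1.82]
0.2 tool y,z cm [-1.04 -2.4 ]
0.25 tool y,z cm [-1.38 -2.97]
0.3 tool y,z cm [-1.74 -3.52]
0.35 tool y,z cm [-2.13 -4.04]
0.4 tool y,z cm [-2.54 -4.55]
0.45 tool y,z cm [-2.98 -5.04]
0.5 tool y,z cm [-3.45 -5.5 ]
0.55 tool y,z cm [-3.93 -5.94]
0.6 tool y,z cm [-4.44 -6.36]
```

Request:
{"api": "carry_out", "payload": {
  "commands": [
    [0,-0.2,-0.6,0,0,0,0],
    [0,-0.5,-1.2,0,0,0,0],
    [0,-0.7,-1.8,0,0,0,0],
    [0,-1.0,-2.4,0,0,0,0],
    [0,-1.4,-3.0,0,0,0,0],
    [0,-1.7,-3.5,0,0,0,0],
    [0,-1.7,-3.5,0,0,0,0]
  ]
}}

```text
time: 10.05
tcp_pos: [0.5468, 0.179, 0.2212]
ee_rot: [2.186, -2.244, -0.011]
wrist_force: [-11.2, 2.9, -6.0]
finger_gap: 0.0116
```

Run:
```python
from h import *
s=env.state();print(s["tcp_pos"],s["finger_gap"],s["wrist_force"],R.from_rotvec(s["ee_rot"]).as_matrix()[:,2])
save("scene","s5.png",(270,180,370,255),7)
```

```text
[0.54683718 0.17903184 0.22115856] 0.011561597363811023 [-11.19979647   2.94344319  -5.97139505] [-1.06522479e-02 -8.95476445e-04 -9.99942862e-01]
```

View pics/s5.png

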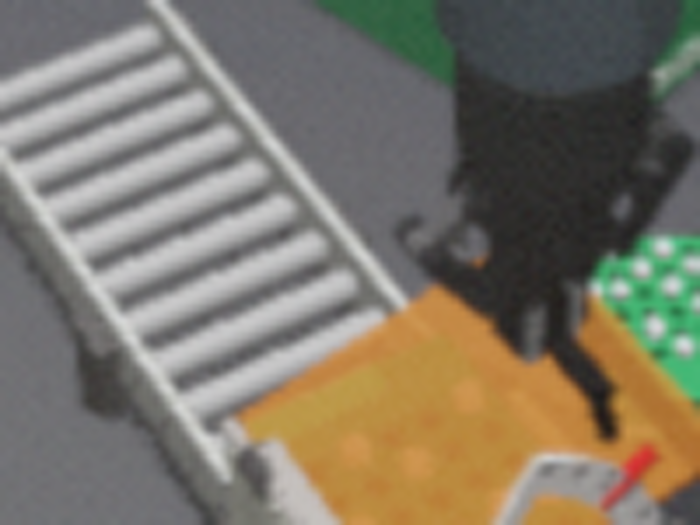

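The fingers are holding the bar at about (570,350) and the panel is rising. The TCP path matches an angle of about 0.27 rad. Continuing to the mark.

Request:
{"api": "carry_out", "payload": {
  "commands": [
    [0,-0.4,-0.5,0,0,0,0],
    [0,-0.8,-1.0,0,0,0,0],
    [0,-1.3,-1.5,0,0,0,0],
    [0,-1.7,-2.0,0,0,0,0],
    [0,-2.2,-2.5,0,0,0,0],
    [0,-2.7,-2.9,0,0,0,0],
    [0,-2.7,-2.9,0,0,0,0],
    [0,-2.7,-2.9,0,0,0,0]
  ]
}}

```text
time: 10.9
tcp_pos: [0.5725, 0.1783, 0.2528]
ee_rot: [2.188, -2.243, -0.011]
wrist_force: [-22.4, 2.7, 7.9]
finger_gap: 0.011
```

Run:
```python
from h import *
s=env.state();print(s["tcp_pos"],s["finger_gap"],s["wrist_force"])
H=w([.074,0,.141])
for t in(.5,.6,.7):
    e=np.array([-.086-.074,0]); tip=lambda r,y:w([.074-r*np.cos(t),y,.141+r*np.sin(t)])
    q=[pix("scene",tip(r,y)) for r,y in((.16,.0865),(.121,.0885),(.11,.091),(.16,-.0595))]; print(t,[(round((u-290+.5)*8-.5),round((v-195+.5)*8-.5)) for u,v in q])
save("scene","s6.png",(290,195,390,270),8)
```

```text
[0.57249417 0.17833495 0.25282534] 0.011030014908725499 [-22.41652291   2.67527338   7.91833538]
0.5 [(646, 341), (564, 419), (544, 444), (416, 82)]
0.6 [(629, 326), (551, 408), (532, 435), (399, 64)]
0.7 [(609, 313), (535, 399), (517, 427), (377, 50)]
```

View pics/s6.png

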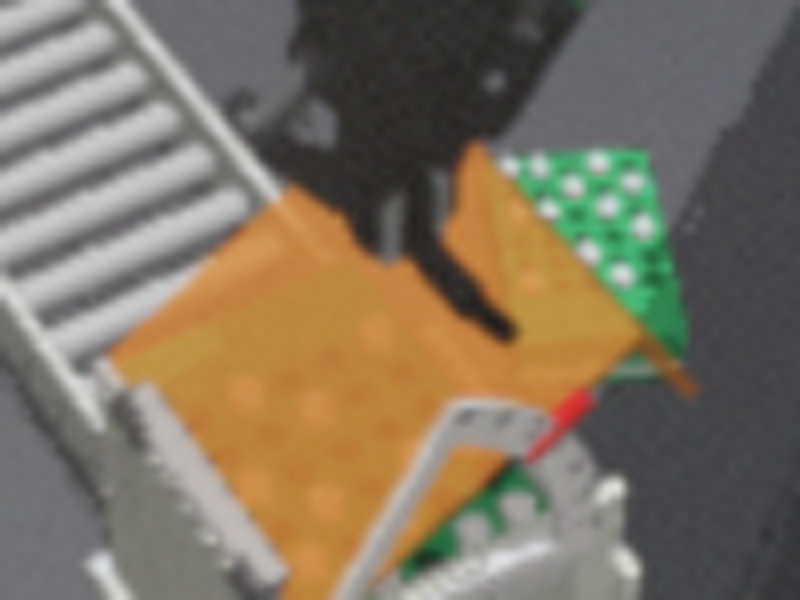

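The +y front corner of the panel is at (645,338), against (646,341) predicted for 0.5 and (629,326) for 0.6. The red mark runs (528,460)-(595,395). The angle is roughly 0.55, and the tool is pressing a bit towards the hinge, so I move slightly up and along the arc.

Request:
{"api": "carry_out", "payload": {
  "commands": [
    [0,-0.1,-0.3,0,0,0,0],
    [0,-0.3,-0.6,0,0,0,0],
    [0,-0.3,-0.6,0,0,0,0],
    [0,-0.3,-0.6,0,0,0,0]
  ]
}}

```text
time: 11.35
tcp_pos: [0.5774, 0.1782, 0.2575]
ee_rot: [2.189, -2.245, -0.008]
wrist_force: [-13.1, 0.9, -0.8]
finger_gap: 0.0113
```

Run:
```python
from h import *
s=env.state();print(s["tcp_pos"],s["finger_gap"],s["wrist_force"])
im=env.get_image("scene")[:,:,::-1]; x0,y0,k=315,205,10
im=cv2.resize(im[y0:y0+60,x0:x0+70],None,fx=k,fy=k,interpolation=cv2.INTER_CUBIC)
P=lambda p:tuple(int((a-o+.5)*k) for a,o in zip(pix("scene",w(p)),(x0,y0)))
arm=lambda t,r,y:P([.074-r*np.cos(t),y,.141+r*np.sin(t)])
cv2.line(im,arm(.6,.101,.091),arm(.6,.119,.091),(255,255,255),1)     # mark, predicted
for t,c in((.53,(255,0,0)),(.6,(0,255,0)),(.67,(255,0,255))):
    cv2.line(im,arm(t,.121,.0865),arm(t,.16,.0865),c,1); cv2.circle(im,arm(t,.16,.0865),3,c,1)
cv2.imwrite("pics/s7.png",im)
```

```text
[0.57738432 0.17820869 0.25751469] 0.011305634391875914 [-13.09457382   0.92434646  -0.8037617 ]
```

View pics/s7.png

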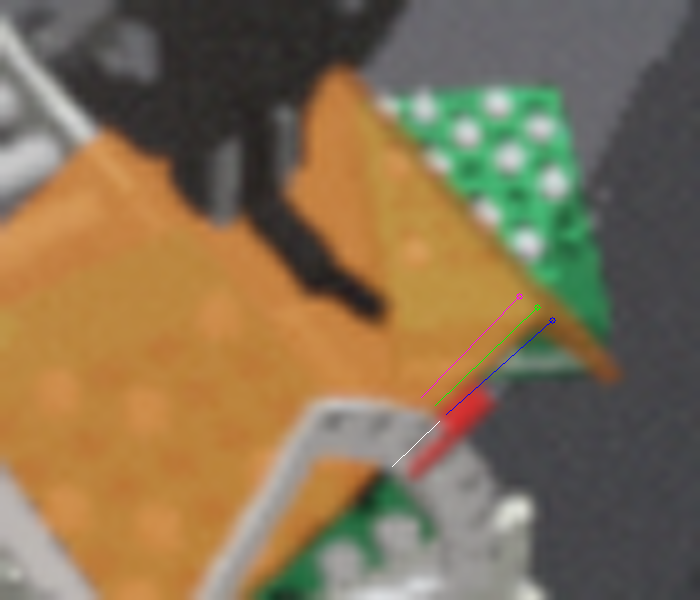

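Corrected by the offset between predicted and seen mark (about 13,14 px), the panel corner at (550,330) gives about 0.58–0.60 rad. The arc kinematics give 0.60–0.62. I let it settle and check that it stands still.

Request:
{"api": "carry_out", "payload": {
  "commands": [
    [0,0,0,0,0,0,0],
    [0,0,0,0,0,0,0],
    [0,0,0,0,0,0,0],
    [0,0,0,0,0,0,0],
    [0,0,0,0,0,0,0],
    [0,0,0,0,0,0,0],
    [0,0,0,0,0,0,0],
    [0,0,0,0,0,0,0]
  ]
}}

```text
time: 12.2
tcp_pos: [0.5774, 0.1782, 0.2575]
ee_rot: [2.189, -2.245, -0.008]
wrist_force: [-13.1, 0.7, -1.4]
finger_gap: 0.0109
```

Run:
```python
from h import *
s=env.state();print(s["tcp_pos"],s["finger_gap"],s["wrist_force"],np.abs(s["qd"]).max())
ok=np.linalg.norm(s["tcp_pos"]-np.array([.5774,.1782,.2575]))<.002 and s["finger_gap"]>.009
print(ok)
if ok: print(env.finish_job())
```

```text
[0.57740179 0.17817619 0.25749597] 0.010870973714278573 [-13.07284908   0.73815431  -1.42108479] 0.0010106739977165371
True
the job is handed in; nothing more can be done
None
```

I pushed the green rack along the rollers to the end stop with the shield shut, then raised the shield to about the red mark. I handed the job in at 12.2 s with the fingers still holding the bar.

**Rack:** It stopped against about 7 N. The wrist camera showed its tail edge at row 369, where 368 was predicted for fully home. That check was before the lift; I did not measure the rack again afterwards.

**Shield angle:** Before hand-in I estimated 0.60–0.62 rad from the arm's path and about 0.58–0.60 rad from the last picture. I could not see the pointer clearly enough to read it directly.

**Holding still:** The arm's position did not change over the last 0.8 s. The force on the tool was about 13 N, mostly horizontal.

**Bystanders:** I did not touch the tip box, bottle or yellow rack on purpose, but I did not measure their final positions.

**Disagreements:**
- The finger gap read about 11 mm on the 14 mm bar. I put that down to the pads giving.
- The tool rose about 3 mm as the fingers closed.
- The scene camera's predicted mark position was about 2 pixels off. I corrected for that in the picture estimate.

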